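# Seat the keyed dial of the desk fan

### The arm

A 7-joint arm with a two-finger parallel gripper is mounted at the origin on the work surface. World frame = base frame: x ahead of the robot, y to its left, z up, the work surface at z = 0. Lengths are in mm, angles in rad, forces in N, time in s.
With the tool pointing down it reaches from about 400 to 900 mm from the base axis. Payload 5.6 kg.
Tool frame: the origin (TCP) lies midway between the tips of the shut fingers; the grasp point (between the pads) lies 19 mm behind it; x points along the fingers, y is the direction in which the jaws open and shut, and the axes are right-handed (so a half turn about x gives the same grasp; the last joint's range is limited). The gripper opens to 92 mm and grips with 3 to 60 N. Pads are 20 mm wide; open, the fingers measure 128 mm over their backs; the gripper's body (75 mm by 189 mm) begins 69 mm behind the grasp point.
Start: joints at [-1.319, 0.468, -0.012, 1.603, 0.006, 1.071, -0.056], TCP at [188.898, 621.954, 214.592] pointing down, gripper open.
Joint ranges: [-2.53, 2.53], [-0.31, 2.02], [-1.57, 1.55], [0.28, 2.44], [-1.29, 4.43], [0.15, 1.84], [-2.92, 2.92]. Speed limits (rad/s): [2.57, 2.57, 3.14, 3.14, 3.14, 3.14, 3.14].

### API

Orientations are given as a rotation vector (axis times angle).
In Python, from cell import robot, grip, kin, viewer gives the robot as it stands. Calls block until the motion is done:
- robot.movep(position, orientation): joint-space move of the TCP to a pose.
- robot.servo_line(position, feed=150, rotation=None): straight line of the TCP; rotation=None keeps the orientation; feed is the mean speed in mm/s.
- robot.goto_joints(angles): joint-space move.
- grip(opening, newtons=None): opening from 0.0 (shut) to 1.0 (fully open); newtons is the grip in N (None keeps the last); returns when the fingers have stopped.
- robot.hold(seconds).
- kin.ik(position, orientation): joint angles nearest the present ones, or None.
- robot.observe(): the state.
- viewer.read_camera(name): name is "scene" or "top" or "wrist"; returns the picture (384x512x3 uint8, red, green, blue); there is no depth.
- viewer.camera_info(name): a dict with "camera_matrix" (3x3 intrinsics, pixels), "R" (3x3) and "t" (3): a world point X has camera coordinates R X + t. Camera axes: x right, y down, z forward; pixel columns grow to the right and rows downward; lengths in mm; the calibration is good to about 2 mm. A picture is of the moment at which its call begins: read the wrist's pose just before it. camera_info takes no time and is no camera call; for the wrist camera it gives the pose at the moment of the call.
A pose or a line that the arm cannot do raises robot.IKError and nothing moves.
- robot.job_done(): hands the job in, once; it reports no verdict.
Trained networks look in the newest picture that a camera, given by its name, has taken for a name from the list of things; names that differ only in an ending like _2 or _b are one class to them, and where a whole thing is asked for, a point or a joint stands for the part that bears it (a point fixed in the world has none). Each returns a list of dicts, best first, with "confidence" (0 to 1); they miss things now and then, are a little off and sometimes report something else, mostly with a low value. They report only what shows in the picture. A call takes as long as a camera call. They do not tell look-alikes from the thing itself.
- viewer.silhouettes(name, camera): "mask" (384x512 bool, what is visible of it).
- viewer.pinpoint(name, camera): "at" ([x, y, z] in mm, in the coordinates of the camera as it stood for that picture, good to about 4 mm: a listed point, or the origin of a listed thing).
The state is a dict: "t": time; "joints": joint angles; "joint_velocities": joint speeds; "joint_torque": joint torques, N m; "tcp_pos": TCP position; "tcp_rot": TCP orientation; "contact_force": force on the tool from outside, world axes, zero at the start; "wrist_torque": the same for the moment, N m; "grip_width": opening from 0.0 (shut) to 1.0 (fully open).
Only numpy, scipy, OpenCV 4.12 (cv2) and the standard library are available. Lean on these libraries where they do the work, as an engineer would, in place of code of your own. Each camera call takes 0.05 s, during which the arm holds its last target.

### The job

The blue dial on the white desk fan's base sits proud because its notch is not over the brass pin. With a fingertip against the orange rib, turn the dial until the notch lies over the pin, then press the dial down until it is fully home, and move away. Do not pinch the rib or lift the dial, and leave everything else on the table where it is and the cashbox shut.

Things in the scene. Friction and masses are not known exactly. Their poses are not given: they have to be found in the camera images.
- fan: White desk fan, fixed. Origin on the table on the dial's vertical axis, about which is a round pod, 144 mm across, top 30 mm high. A bridge (60 mm wide, 22 high) runs along the fan's -y to a foot 150 mm across, centred 240 mm from the axis; above it is the fan head, 166 mm across, from -35 to 70 mm along the fan's x, 122 to 288 mm above the table. The brass pin lies along +x.
- dial_axis (a point): Point on the dial's vertical axis at the pod's top face, 30 mm above the table. It does not move when the dial turns.
- key (a point): The brass pin: a fixed bar lying radially on the pod, 36 to 70 mm from the dial axis, 10 mm wide, 7 mm high (top 37 mm above the table). The point is on its top, 48 mm from the axis, at the dial's rim: the outer 22 mm show from above beside the dial. Its x axis points outwards.
- dial_top (a point): Centre of the dial's flat top face. The dial is a blue plastic disc 95 mm across and 10 mm thick on a snug shaft; it turns and slides on the shaft only, never tilts. Top face 48.5 mm above the table at the start (8 mm proud), 40.5 mm when fully home.
- notch (a point): The notch in the dial's rim, cut right through: 18 mm wide, from 33 mm from the axis out to the rim. The point is in mid-notch, 42 mm from the axis, level with the dial's underside. Over the pin it lies on the radius of key, 6 mm nearer the axis. The pin has 4 mm to spare either side (about 0.09 rad of turn).
- rib (a point): The orange rib on the dial's top, on the radius opposite to the notch: from 13 to 41 mm from the axis, 12 mm wide, 14 mm high (flanks 11 mm). The point is on its top, 30 mm from the axis. A fingertip against either flank turns the dial; fingers on both flanks at once count as pinching; with the dial's top 48.5 mm above the table the rib stands up to 62.5 mm.
- dial (a joint): Turn of the dial about the vertical axis, rad, counter-clockwise seen from above. 0 (or any whole turn, such as 6.283) puts the notch over the pin. It starts anywhere from 0.7 to 5.5, has no stops, turns either way, and stays where it is left; turning takes about 0.05 N m (under 2 N at the rib).
- dial_press (a joint): How far the dial is pressed down on its shaft, m: 0 at the start, 0.008 fully home. Pressing takes about 4 N, more at speed, and the dial stays where it is left; anywhere on its top will do. With the notch off the pin the dial stops on the pin after 1.5 mm. Negative values mean that it has been lifted.
- cashbox_lid (a joint): Hinged lid of the black plastic cashbox (150 by 200 mm, fixed, about 80 mm high with a small knob on top, at the left of the table), rad; 0 is shut.
- mug: Aluminium mug, 72 mm across, 85 mm high, standing loose; origin at the centre of its underside. Stands somewhere round the dial. Leave alone.
- top: Wooden spinning top, 48 mm across, 54 mm high, standing loose on its flat crown, tip up; origin under its centre. Stands round the dial. Leave alone.
- padlock: Brass padlock, 42 mm wide, 61 mm high, standing loose; origin under its centre. Stands round the dial. Leave alone.
- dish: Small white dish, 72 mm across, 24 mm high, loose, beyond the dial; origin under its centre. Leave alone.
- marble_center (a point): Centre of the green glass marble, 18 mm across, lying in the dish. Leave alone.
Mind the look-alikes: they are no part of the job. Leave any turquoise look-alike of the part that bears cashbox_lid alone.

How it is judged (in metres and radians):
At the end, for the whole second after the job is handed in: The dial is pressed at least 6.2 of its 8 mm down with the notch over the pin (notch point within 11 mm of the key point, 6 mm when centred), at rest; the cashbox lid is within 0.1 rad of shut, the marble within 40 mm and the other loose things within 20 mm of where they began (value of joint dial_press above 0.0062 m and horizontal distance between notch and key below 0.011 m and velocity of joint dial_press below 0.002 m/s and value of joint cashbox_lid below 0.1 rad and distance of each of mug, top, dish, padlock from where it was at the start of the episode below 0.02 m and distance of marble_center from where it was at the start of the episode below 0.04 m); the robot touches nothing.
It fails at once if the dial is lifted more than 6 mm (value of joint dial_press below -0.006 m).
It fails at once if the rib is pinched (both flanks touched by the fingers at once) (contact force between each of dial_c2, dial_c3 and the fingers above 0.5 N).
It fails at once if the cashbox is opened (value of joint cashbox_lid above 0.1 rad).
It fails at once if a bystander is moved or lifted (distance of any of mug, top, dish, padlock from where it was at the start of the episode above 0.02 m or distance of marble_center from where it was at the start of the episode above 0.04 m).
It also fails if it takes over 51 s, if anything falls off the work surface, if the arm or the gripper's body presses on something with over 40 N, if the wrist force passes 120 N, or if a joint passes its speed limit or range.

## Working session

There is one attempt and no reset: what is moved stays moved. The work goes in short steps, each a Python script; the robot and the scene stay as the last script left them, time stands still between calls to the robot, and variables do not carry over. Pictures are saved under pics/ and viewed, and the job is handed in when it is done.

```bash
mkdir -p pics; ls; cat > h.py <<'E'
import numpy as np, cv2
from cell import robot, grip, kin, viewer
def snap(c,f,crop=None,s=1):
    im=viewer.read_camera(c)
    o=im if crop is None else im[crop[1]:crop[3],crop[0]:crop[2]]
    o=cv2.resize(o,None,fx=s,fy=s,interpolation=cv2.INTER_CUBIC)
    cv2.imwrite('pics/'+f,o[:,:,::-1]); return im
def w(c,p):
    i=viewer.camera_info(c); return np.array(i['R']).T@(np.array(p)-np.array(i['t']))
def px(c,X):
    i=viewer.camera_info(c); p=np.array(i['camera_matrix'])@(np.array(i['R'])@np.array(X)+np.array(i['t'])); return p[:2]/p[2]
def ray(c,u,v,z):
    i=viewer.camera_info(c); R=np.array(i['R']);C=-R.T@np.array(i['t'])
    d=R.T@np.linalg.inv(np.array(i['camera_matrix']))@np.array([u,v,1.]); return C+d*(z-C[2])/d[2]
E
python3 - <<'E'
from h import *
np.set_printoptions(precision=1,suppress=True)
for c in ['top','scene']:
    snap(c,c+'0.png',s=1.5)
    for n in ['dial_axis','key','dial_top','notch','rib','fan','mug','top','padlock','dish','marble_center','cashbox_lid']:
        try:
            for d in viewer.pinpoint(n,c)[:3]:
                W=w(c,d['at']); print(c,n,round(d['confidence'],2),W,px(c,W))
        except Exception as e: print(n,e)
print(robot.observe()['t'],robot.observe()['tcp_rot'])
E
```

```text
pics
top dial_axis 0.88 [571.9  76.   27. ] [296.7 160.7]
top key 0.61 [618.9  58.8  37.7] [303.4 140.5]
top dial_top 0.6 [571.9  73.3  50. ] [298.8 158.9]
top dial_top 0.53 [570.3  73.3   1.8] [296.8 163.1]
top notch 0.68 [532.1  81.2  41. ] [295.8 176.1]
top rib 0.89 [600.7  69.3  61.7] [300.5 145.8]
top fan 0.67 [570.7  73.2  -2.1] [296.7 163.2]
top mug 0.81 [410.7  49.1   2.7] [309.4 227.4]
top top 0.61 [752.5 127.4   0.7] [272.5  92.8]
top padlock 0.6 [612.5 271.3  -1.9] [216.7 149. ]
top marble_center 0.44 [702.6 -35.4  14.7] [338.8 108.6]
cashbox_lid it knows: dial_axis, dial_top, dish, fan, key, marble_center, mug, notch, padlock, rib, top
scene dial_axis 0.92 [570.6  72.9  30.3] [253.3 264.2]
scene dial_axis 0.74 [703.4 -34.4   3.5] [284.1 345.9]
scene dial_top 0.89 [567.8  74.6  51.4] [252.4 254.5]
scene notch 0.56 [527.   85.1  36.9] [238.6 250.2]
scene rib 0.9 [598.1  67.   64.1] [263.5 257.2]
scene fan 0.95 [570.9  79.5   0.4] [255.6 274.1]
scene fan 0.24 [601.9  71.   66.6] [266.5 255.7]
scene top 0.91 [751.2 125.   -1. ] [352.  297.9]
scene padlock 0.92 [606.8 274.7  -2.3] [317.3 231.8]
scene dish 0.65 [703.4 -33.7   3.5] [284.3 345.6]
scene marble_center 0.49 [700.6 -35.7  12.5] [282.3 341.8]
scene marble_center 0.4 [702.5 -35.3   1.9] [283.3 346.7]
cashbox_lid it knows: dial_axis, dial_top, dish, fan, key, marble_center, mug, notch, padlock, rib, top
1.2 [ 0.2  1.6 -0.2]
```

View pics/top0.png

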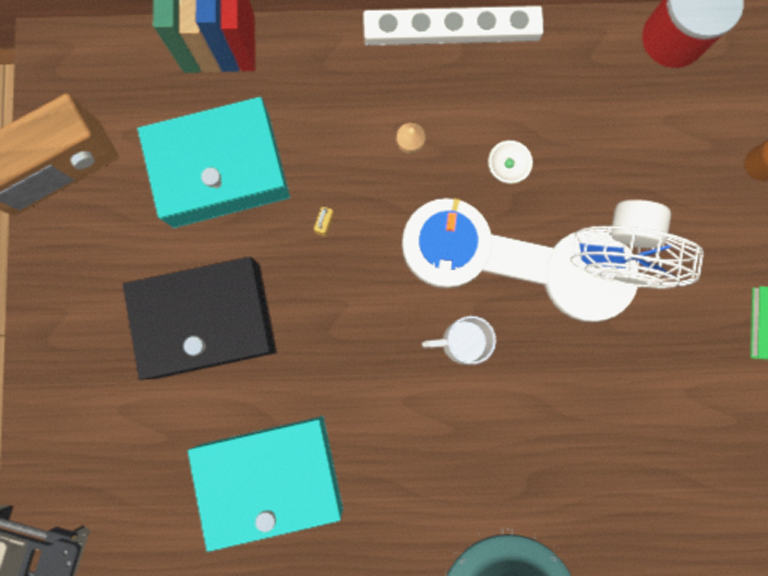

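View pics/scene0.png

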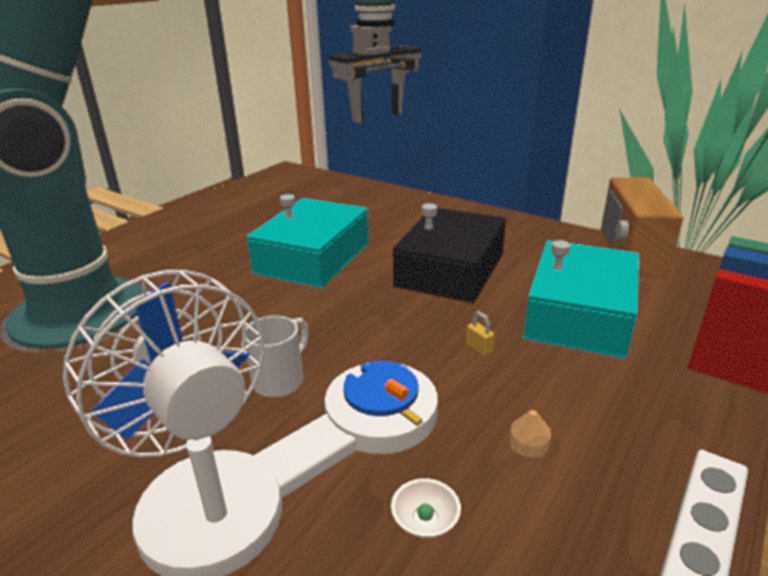

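```bash
python3 - <<'E'
from h import *
snap('top','crop1.png',(250,110,350,200),7)
E
```

```text
(no output)
```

View pics/crop1.png

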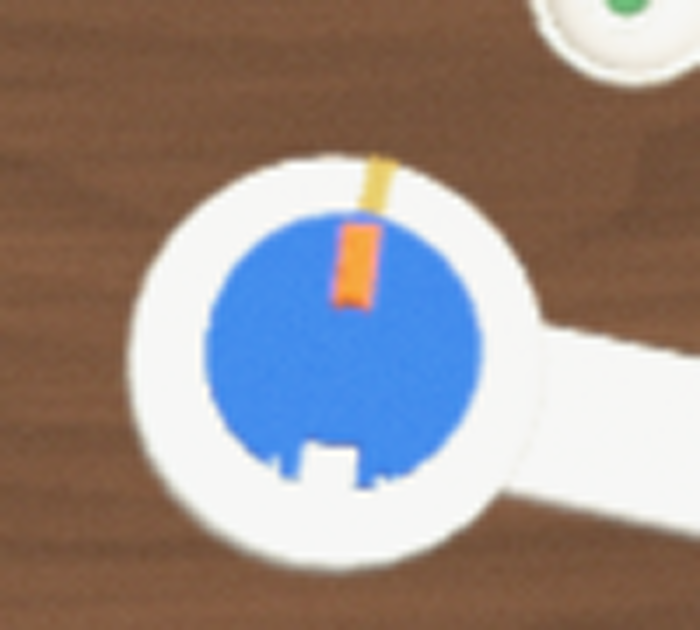

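The dial is the only blue disc: it sits at about px (299,159) in the top view, and the other blue items are the fan blades at (400,170). The rib is at (301,146), the pin at (304,136) and the notch at (297,177). The rib is nearly over the pin, so the dial needs about half a turn. Next I'll move above it and take a closer look with the wrist camera.

```bash
cat >> h.py <<'E'
from scipy.spatial.transform import Rotation as Ro
def rot(psi): # tool x down, tool y at azimuth psi
    x=np.array([0,0,-1.]);y=np.array([np.cos(psi),np.sin(psi),0]);z=np.cross(x,y)
    return Ro.from_matrix(np.c_[x,y,z]).as_rotvec()
E
python3 - <<'E'
from h import *
np.set_printoptions(precision=3,suppress=True)
o=robot.observe(); print(Ro.from_rotvec(o['tcp_rot']).as_matrix())
def P(u,v,z): return ray('top',250+u/7-.0,110+v/7,z)
a,b=P(382,157,37),P(373,212,37); print('pin',a,b,np.arctan2(*(a-b)[1::-1]))
a,b=P(361,224,62.5),P(352,305,62.5); print('rib',a,b,np.arctan2(*(a-b)[1::-1]))
a=P(329,448,48.5);print('notch inner',a)
for r,c in [((205,0),0)]: print(P(205,348,48.5),P(482,348,48.5),P(344,212,48.5))
for az in range(-180,181,15):
    q=kin.ik([571,74,90],rot(np.radians(az))); print(az,None if q is None else np.array(q))
E
```

```text
[[ 0.     0.291  0.957]
 [ 0.     0.957 -0.291]
 [-1.     0.     0.   ]]
pin [638.822  55.121  37.   ] [619.519  59.059  37.   ] -0.20121844665205738
rib [609.666  66.391  62.5  ] [582.04   70.579  62.5  ] -0.15044938226669652
notch inner [535.897  78.814  48.5  ]
[571.429 119.513  48.5  ] [568.722  25.438  48.5  ] [617.164  70.364  48.5  ]
-180 [-0.109  0.505 -0.099  1.877  0.069  0.763  2.895]
-165 [-1.053  0.983  1.338  1.935 -1.064  1.184 -2.169]
-150 [-1.053  0.983  1.338  1.935 -1.064  1.184 -1.907]
-135 [-1.053  0.983  1.338  1.935 -1.064  1.184 -1.646]
-120 [-1.053  0.983  1.338  1.935 -1.064  1.184 -1.384]
-105 [-0.737  0.595  0.732  1.919 -0.533  0.83  -1.552]
-90 [-0.696  0.577  0.672  1.916 -0.485  0.815 -1.332]
-75 [-0.671  0.567  0.637  1.915 -0.458  0.808 -1.094]
-60 [-0.677  0.569  0.645  1.915 -0.464  0.809 -0.826]
-45 [-0.673  0.568  0.64   1.915 -0.461  0.808 -0.568]
-30 [-0.647  0.559  0.604  1.913 -0.433  0.801 -0.33 ]
-15 [-0.621  0.55   0.568  1.912 -0.405  0.794 -0.093]
0 [-0.594  0.543  0.531  1.91  -0.378  0.788  0.144]
15 [-0.567  0.535  0.494  1.908 -0.35   0.783  0.382]
30 [-0.531  0.527  0.446  1.906 -0.315  0.777  0.612]
45 [-0.486  0.519  0.386  1.903 -0.271  0.771  0.836]
60 [-0.445  0.512  0.332  1.9   -0.233  0.766  1.063]
75 [-0.406  0.508  0.282  1.898 -0.197  0.763  1.294]
90 [-0.369  0.504  0.234  1.895 -0.163  0.76   1.526]
105 [-0.328  0.502  0.181  1.892 -0.126  0.758  1.755]
120 [-0.288  0.5    0.129  1.89  -0.09   0.758  1.985]
135 [-0.252  0.499  0.083  1.887 -0.058  0.757  2.219]
150 [-0.194  0.5    0.009  1.883 -0.007  0.758  2.437]
165 [-0.149  0.502 -0.049  1.88   0.034  0.76   2.663]
180 [-0.109  0.505 -0.099  1.877  0.069  0.763  2.895]
```

```bash
python3 - <<'E'
from h import *
np.set_printoptions(precision=1,suppress=True)
grip(0.0,10)
robot.movep([571,74,230],rot(-0.2))
o=robot.observe(); print(o['t'],o['tcp_pos'],o['grip_width'],np.array(o['joints']))
snap('wrist','wr0.png',s=1.5)
for n in ['dial_axis','key','dial_top','notch','rib']:
    for d in viewer.pinpoint(n,'wrist')[:2]:
        W=w('wrist',d['at']); print(n,round(d['confidence'],2),W,px('wrist',W))
snap('scene','sc1.png',s=1.5)
E
```

```text
4.9667 [570.9  75.5 229.8] 0.008372636968882971 [-0.7  0.4  0.6  1.8 -0.2  1.1 -0.2]
dial_axis 0.64 [571.7  76.9  30.2] [254.8 179. ]
key 0.77 [619.   65.4  38.6] [290.2 181.3]
dial_top 0.76 [573.4  79.2  47.9] [255.6 179.2]
notch 0.73 [533.5  82.3  34.2] [226.8 180.7]
rib 0.72 [603.8  71.9  63.8] [280.  182.2]
```

View pics/wr0.png

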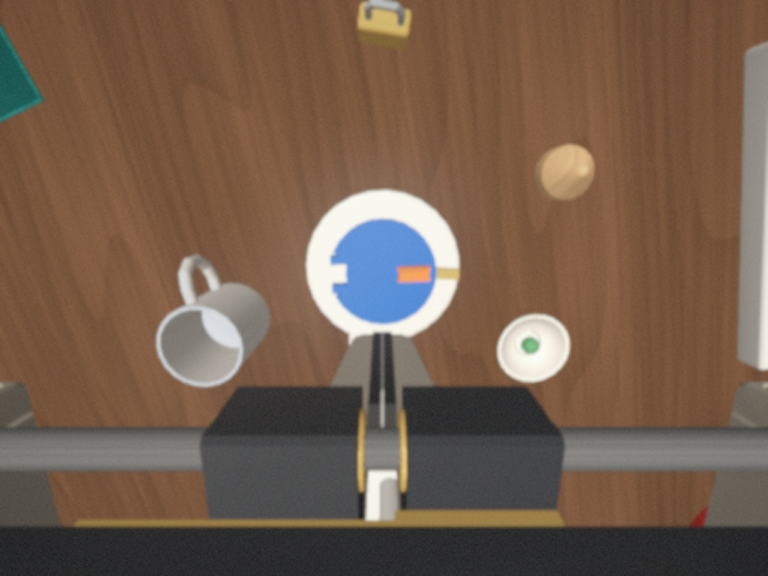

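View pics/sc1.png

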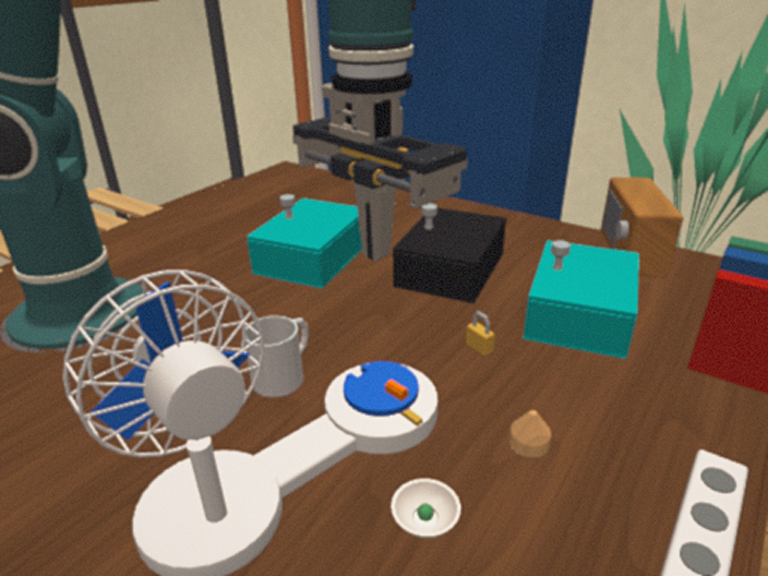

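```bash
python3 - <<'E'
from h import *
np.set_printoptions(precision=3,suppress=True)
im=viewer.read_camera('wrist')
h=cv2.cvtColor(im,cv2.COLOR_RGB2HSV).astype(int)
H,S,V=h[...,0],h[...,1],h[...,2]
roi=np.zeros(H.shape,bool);roi[120:225,195:310]=1
def pts(m,z,n):
    v,u=np.nonzero(m&roi); X=np.array([ray('wrist',a,b,z) for a,b in zip(u,v)]); c=X.mean(0)
    e=np.linalg.eigh(np.cov(X[:,:2].T))[1][:,1]; print(n,len(u),c,np.arctan2(e[1],e[0])); return X
blue=(H>95)&(H<125)&(S>120)
X=pts(blue,48.5,'blue')
(c,r)=cv2.minEnclosingCircle(X[:,:2].astype(np.float32)); print(c,r)
pts((H<16)&(S>120),61,'rib'); pts((H>=18)&(H<32)&(S>70),37,'pin')
wh=(S<60)&(V>180)
v,u=np.nonzero(wh&roi); X=np.array([ray('wrist',a,b,30) for a,b in zip(u,v)]); X=X[np.hypot(X[:,0]-571,X[:,1]-75)<80]
print(X[:,:2].min(0),X[:,:2].max(0))
E
```

```text
Traceback (most recent call last):
  File "h.py", line 13, in ray
    i=viewer.camera_info(c); R=np.array(i['R']);C=-R.T@np.array(i['t'])
ValueError: time passes only in moves, steps and waits
```

```bash
cat >> h.py <<'E'
def rays(i,u,v,z):
    R=np.array(i['R']);C=-R.T@np.array(i['t'])
    d=R.T@np.linalg.inv(np.array(i['camera_matrix']))@np.array([u,v,np.ones(len(u))]); return (C[:,None]+d*((z-C[2])/d[2])).T
def measure(zt=48.5,cen=(571,75)):
    i=viewer.camera_info('wrist'); im=viewer.read_camera('wrist')
    h=cv2.cvtColor(im,cv2.COLOR_RGB2HSV).astype(int); H,S,V=h[...,0],h[...,1],h[...,2]
    def f(m,z,rmax,n):
        v,u=np.nonzero(m); X=rays(i,u,v,z)[:,:2]; X=X[np.hypot(*(X-cen).T)<rmax]
        if len(X)<5: print(n,'none'); return
        c=X.mean(0); e=np.linalg.eigh(np.cov(X.T))[1][:,1]; print(n,len(X),c,'axis',np.arctan2(e[1],e[0]),'from cen',np.arctan2(*(c-cen)[::-1])); return X
    X=f((H>95)&(H<125)&(S>120),zt,60,'blue')
    print('circle',cv2.minEnclosingCircle(X.astype(np.float32)))
    f((H<16)&(S>150),zt+12.5,45,'rib'); f((H>=18)&(H<32)&(S>70),37,75,'pin')
    return im
E
python3 - <<'E'
from h import *
np.set_printoptions(precision=3,suppress=True)
measure()
E
```

```text
blue 3113 [571.072  78.598] axis 1.3527038886330018 from cen 1.5509198858990494
circle ((571.3549194335938, 76.95618438720703), 45.83370590209961)
rib 110 [598.655  73.375] axis 2.9788096985919412 from cen -0.05868868444285156
pin 96 [631.009  62.207] axis 2.863424617708241 from cen -0.2100441792513364
```

```bash
cat >> h.py <<'E'
A=np.array([571.2,75.8])
def pose(th,off,r=30,z=53):
    er=np.array([np.cos(th),np.sin(th)]);et=np.array([-er[1],er[0]])
    return [*(A+r*er+off*et),z],rot(th)
def st(n=''):
    o=robot.observe(); print(n,'t%.1f'%o['t'],np.round(o['tcp_pos'],1),'F',np.round(o['contact_force'],1),'j7 %.2f'%o['joints'][6])
    return o
E
python3 - <<'E'
from h import *
p,r=pose(-.15,-26,z=90); robot.movep(p,r); st('above')
p,r=pose(-.15,-26); robot.servo_line(p,80,r); st('down')
for th in [-.15,.1,.35,.6]:
    p,r=pose(th,-16); robot.servo_line(p,50,r); st(th)
viewer_im=snap('top','t2.png',(250,110,350,200),7); snap('scene','s2.png',(200,200,340,320),5)
E
```

```text
above t6.0 [597.6  45.6  90.7] F [0.2 0.7 1.1] j7 0.05
down t6.7 [596.9  45.5  52.7] F [-0.1 -0.  -0.8] j7 0.08
-0.15 t7.0 [598.7  56.2  53.3] F [ 0.4  0.1 -0.3] j7 0.06
0.1 t7.4 [602.6  62.9  53. ] F [-0.1  0.1  0.7] j7 0.25
0.35 t7.8 [604.9  71.   53. ] F [0.  0.1 0.2] j7 0.44
0.6 t8.2 [605.   79.5  53. ] F [-0.4  0.1 -0.7] j7 0.63
```

View pics/s2.png

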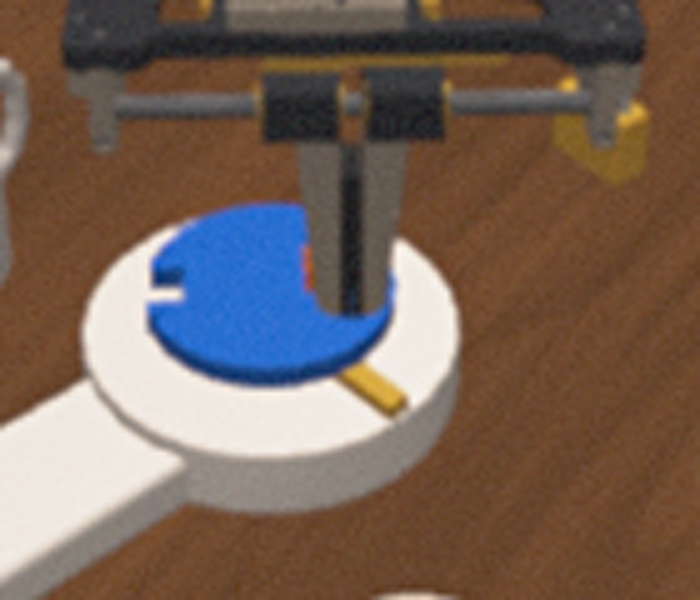

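The finger is against the rib and the dial is turning: the notch has moved to the left in this view. I'll keep going.

```bash
python3 - <<'E'
from h import *
for th in np.linspace(.85,2.85,9):
    p,r=pose(th,-16); robot.servo_line(p,50,r)
st(th)
p,r=pose(th,-28); robot.servo_line(p,60,r)
p,r=pose(th,-28,z=90); robot.servo_line(p,100); st('up')
robot.movep([571,74,230],rot(-.2)); robot.hold(.2); st()
np.set_printoptions(precision=3,suppress=True)
im=measure(); cv2.imwrite('pics/w3.png',cv2.resize(im[100:240,180:330],None,fx=5,fy=4.3)[:,:,::-1][:600,:750])
E
```

```text
2.85 t11.9 [547.   99.7  52.9] F [-1.5  1.2  0.5] j7 2.42
up t12.8 [550.6 111.   90.3] F [-0.4  0.3  0.1] j7 2.42
 t15.2 [570.9  74.  229.8] F [ 0.1  0.7 -0.1] j7 -0.25
blue 3098 [572.94   78.277] axis 1.3196506141465871 from cen 1.0362223930293537
circle ((571.7351684570312, 77.05548858642578), 45.68419647216797)
rib 65 [544.599  86.148] axis 2.812255254629838 from cen 2.7420477783191965
pin 157 [624.73   63.666] axis 2.909692201111651 from cen -0.20790432841118625
```

View pics/w3.png

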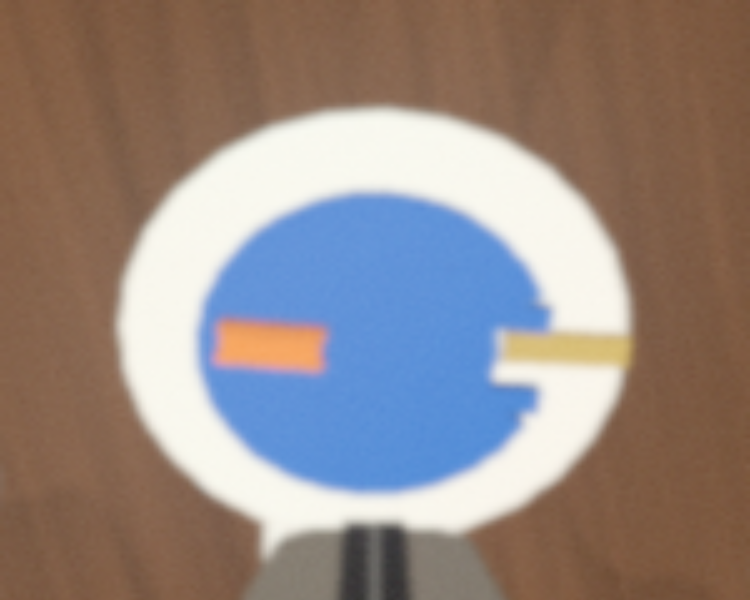

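The notch is still about 2.5–3 mm (roughly 0.08 rad) clockwise of the pin: its centre is at row 356 in the crop and the pin's is at 348. I'll nudge it counter-clockwise.

```bash
python3 - <<'E'
from h import *
p,r=pose(2.85,-28,z=90); robot.movep(p,r)
p,r=pose(2.85,-28); robot.servo_line(p,80)
p,r=pose(2.85,-18); robot.servo_line(p,50,r)
p,r=pose(2.935,-16); robot.servo_line(p,20,r); robot.hold(.2); st('push')
p,r=pose(2.935,-28); robot.servo_line(p,60,r)
p,r=pose(2.935,-28,z=90); robot.servo_line(p,100)
robot.movep([571,74,230],rot(-.2)); robot.hold(.2); st()
np.set_printoptions(precision=3,suppress=True)
im=measure(); cv2.imwrite('pics/w4.png',cv2.resize(im[100:240,180:330],None,fx=5,fy=4.28)[:,:,::-1][:600,:750])
E
```

```text
push t19.2 [545.3  97.9  53.1] F [0.4 2.1 0.7] j7 2.53
 t22.6 [570.9  73.9 229.9] F [ 0.3  0.7 -0.3] j7 -0.23
blue 3103 [572.808  78.336] axis 1.3911551498493855 from cen 1.074209273803242
circle ((571.5925903320312, 77.10489654541016), 45.70940017700195)
rib 69 [545.102  84.169] axis 2.893288851835006 from cen 2.8013226525570403
pin 158 [624.55   63.787] axis 2.9108252103225616 from cen -0.2064138239800053
```

View pics/w4.png

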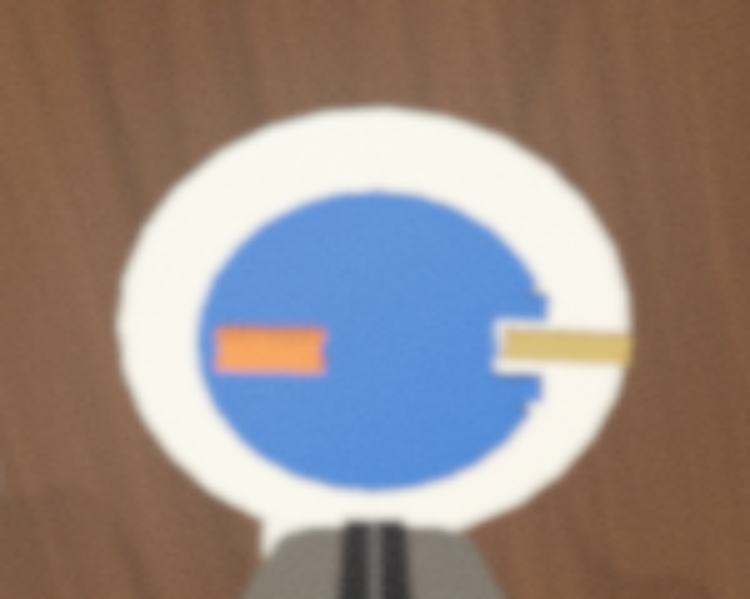

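Notch (rows 320–374) and pin (rows 330–362) now share a centre at about row 347, so I'll press.

```bash
python3 - <<'E'
from h import *
c=A+13*np.array([np.cos(-.235),np.sin(-.235)])
robot.servo_line([*c,60],150,rot(-.235)); st('hover')
robot.servo_line([*c,49],30); st()
for z in [46,43.5,41.5,40,39]:
    robot.servo_line([*c,z],12); o=st(z)
    if o['contact_force'][2]>35: break
robot.hold(.3); st('hold')
E
```

```text
hover t23.9 [584.5  72.8  60.9] F [-0.1  0.1 -0.5] j7 -0.15
 t24.4 [583.7  72.7  48.8] F [-0.3  0.1  0.5] j7 -0.14
46 t24.8 [583.9  72.7  46. ] F [0.1 0.5 1.4] j7 -0.14
43.5 t25.2 [583.9  72.7  43.4] F [0.2 0.4 0.9] j7 -0.14
41.5 t25.5 [583.9  72.7  41.3] F [1.  0.1 1.6] j7 -0.14
40 t25.8 [584.   72.7  40.8] F [-2.  -0.4  9.4] j7 -0.14
39 t26.0 [584.1  72.8  40.6] F [-3.6 -1.  15.9] j7 -0.13
hold t26.3 [584.   72.8  40.6] F [-5.1 -1.6 15.9] j7 -0.13
```

The tip stopped hard at z = 40.6, where the fully home height is 40.5. I'll lift off and check.

```bash
python3 - <<'E'
from h import *
o=robot.observe(); p=list(o['tcp_pos']); p[2]=120
robot.servo_line(p,100); 
robot.movep([571,74,230],rot(-.2)); robot.hold(.3); st()
np.set_printoptions(precision=3,suppress=True)
im=measure(40.5); cv2.imwrite('pics/w5.png',cv2.resize(im,None,fx=1.5,fy=1.5)[:,:,::-1])
snap('scene','s5.png',(180,190,360,350),4)
for c in ['scene','wrist']:
  if c=='wrist': viewer.read_camera(c)
  for n in ['dial_top','notch','key','mug','top','padlock','dish']:
    for d in viewer.pinpoint(n,c)[:1]: print(c,n,round(d['confidence'],2),w(c,d['at']))
E
```

```text
t28.1 [570.4  73.9 228.7] F [-0.3 -0.4  0.1] j7 -0.23
blue 2862 [572.783  78.26 ] axis 1.3872744159341441 from cen 1.0702377296740462
circle ((571.4539184570312, 77.23371887207031), 45.62548065185547)
rib 66 [544.363  84.362] axis 2.8771870778329975 from cen 2.803616325399685
pin 159 [624.055  63.899] axis 2.8902824275510755 from cen -0.2062617951520206
scene dial_top 0.65 [570.233  74.937  40.225]
scene notch 0.79 [609.95   69.078  29.815]
scene key 0.91 [612.768  60.221  36.04 ]
scene mug 0.58 [406.306  47.226   0.656]
scene top 0.59 [753.332 126.234  -3.004]
scene padlock 0.73 [610.636 275.354   2.798]
scene dish 0.74 [703.702 -32.878   4.472]
wrist notch 0.68 [616.834  65.778  29.647]
wrist key 0.77 [619.106  68.92   38.438]
wrist mug 0.82 [410.475  51.292   2.801]
wrist top 0.71 [744.543 126.735  -5.433]
wrist padlock 0.6 [615.347 273.579  -1.452]
wrist dish 0.95 [701.422 -31.352   1.62 ]
```

View pics/w5.png

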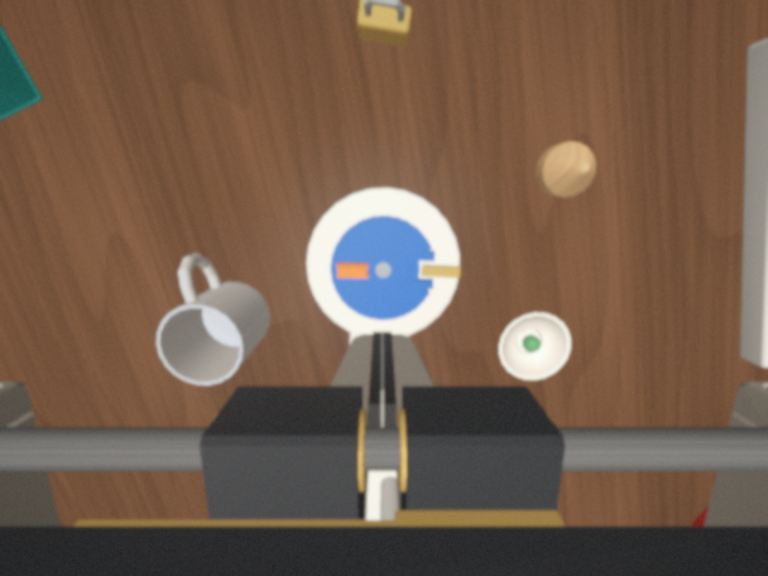

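View pics/s5.png

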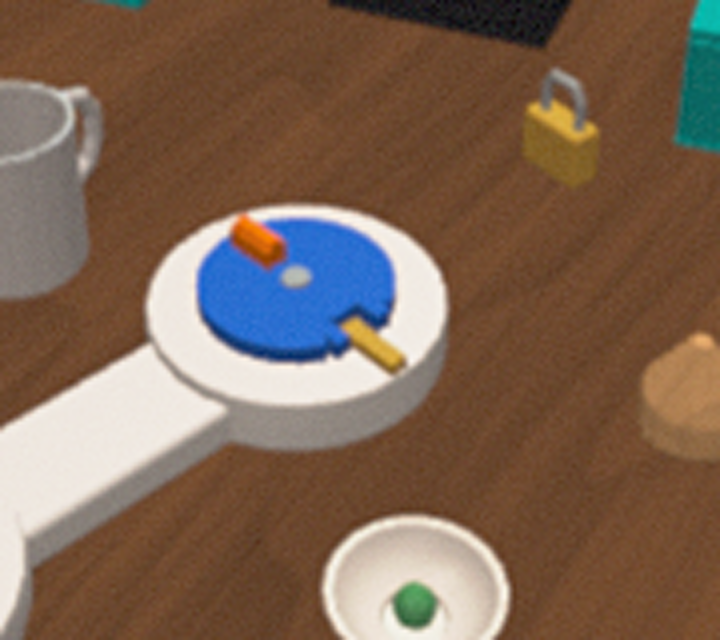

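The dial is down: the shaft end now shows at (383,270), the notch straddles the pin at (437,270), and the bystanders haven't moved. I'll hand the job in.

```bash
python3 - <<'E'
from h import *
robot.hold(.3); st(); robot.job_done()
E
```

```text
t29.2 [571.  74. 230.] F [ 0.8 -0.7  0.3] j7 -0.23
the job is handed in; nothing more can be done
```

The dial is turned with its notch over the brass pin and pressed fully home, and I handed the job in at about 29 s of the 51 s allowed. With the gripper shut, I pushed the rib from one flank only, about half a turn counter-clockwise. One small corrective nudge followed, then I pressed on the dial's flat top and moved clear.

Last checks:
- **Press depth:** the fingertip stopped hard at z = 40.6 mm (fully home is 40.5) with about 16 N on it. After release, the scene camera put the dial's top at 40.2 mm.
- **Alignment:** the rib and pin directions agree to 0.013 rad in the wrist picture, against a tolerance of about 0.09.
- **Bystanders:** the mug, top, padlock and dish are where they began, to within about 9 mm, which is network noise. The marble still lies in the dish. I did not measure the cashbox lid, but the arm never went near it.
- **Disagreement:** the networks' notch and key points were up to about 9 mm apart across the radius in the scene view, but only about 4 mm apart in the wrist view. The close pictures show the pin centred in the notch.

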